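# Sort the seasonings, lime and garlic into their places

## Task

Sort the four things left out on the worktop: stand the black-capped spice jar and the small brown bottle upright in the wooden tray, one in each of its two bays (either way round), set the lime in the middle of the blue dish and the garlic bulb in the middle of the terracotta dish. Do not knock the jar or the bottle over, and leave the teaspoon, the kitchen timer and the mug where they are.

Things in the scene. Friction and masses are not known exactly. Their poses are not given: they have to be found in the camera images.
- spice_jar_center (a point): Spice jar: glass with a pinkish filling and a black screw cap, round, 44 mm across (cap 42 mm), 105 mm tall, about 0.13 kg, standing upright. This point is on its axis half-way up, 52.5 mm above its foot; z along the axis, up. To be taken by the body from above, about 65 mm above its foot.
- vanilla_center (a point): Vanilla bottle: small brown (amber) bottle with a cork, round, body 38 mm across, narrowing to a neck near the top, 99 mm tall, about 0.09 kg, standing upright. This point is on its axis half-way up, 49.5 mm above its foot; z along the axis, up. To be taken by the body, about 46 mm above its foot.
- lime_center (a point): Green lime, nearly round, 50 x 44 x 43 mm (x, y, z), about 0.04 kg, resting on the worktop. This point is its centre, about 21.5 mm above its underside. Any grip direction from above will do.
- garlic_center (a point): Pale pink garlic bulb with a pointed tip upward, 55 x 53 mm, 56 mm tall, about 0.05 kg, standing on its root end. This point is its middle, 28 mm above its underside; z up through the tip. It is widest at or just below this point. Any grip direction from above will do.
- jar_tray: Wooden tray with two square bays side by side, fixed: outside 168 (x) x 82 (y) x 28 mm high, walls and floor 8 mm. Each bay is 72 (x) x 66 mm inside with a cork pad; bay centres at x = +40 and x = -40 mm, y = 0 in the tray's own axes; a jar or bottle stands on the floor 8 mm above the worktop; the jar rises higher there than the bottle. Origin: centre of the underside; x along the long side, z up.
- blue_dish: Blue shallow round dish with a rounded rim, fixed, 120 mm across; its inside is a gentle cone (about 10 degrees) falling from the rim, 16 mm high, to a small flat bottom 7 mm above the worktop, so that a round thing set in it centres itself. Origin: centre of its underside, on the worktop; z up.
- terracotta_dish: Reddish-brown terracotta shallow round dish with a rounded rim, fixed, 120 mm across; its inside is a gentle cone (about 10 degrees) falling from the rim, 16 mm high, to a small flat bottom 7 mm above the worktop, so that a round thing set in it centres itself. Origin: centre of its underside, on the worktop; z up.
- teaspoon_center (a point): Bystander: steel teaspoon, 130 x 27 x 11 mm, lying behind the things at the right. This point is its centre. To be left alone.
- timer_center (a point): Bystander: white wind-up kitchen timer with a black dial ridge, 66 mm across, 50 mm high. This point is its centre. To be left alone. The wall cabinets behind it start at about x = 0.56 m, 0.46 m above the worktop: keep the wrist clear of them (carry low, or drawn back towards the robot).
- mug_center (a point): Bystander: pale cream-grey mug, 84 x 123 x 91 mm with its handle, at the right. This point is about its centre, half-way up. To be left alone.
There are look-alikes about, which are no part of the job. What is shaped like the part that bears spice_jar_center but red or yellow is not meant.

How it is judged (in metres and radians):
At the end, for the whole second after the job is handed in: Jar and bottle upright (0.15 rad) on the tray's floor, one in each bay, within 18 mm (along) and 15 mm (across) of its centre; lime within 22 mm (from above) of the blue dish's centre, garlic within 22 mm of the terracotta dish's, their middles under 50 mm high; all four at rest (((x of spice_jar_center in the frame of jar_tray between -0.058 and -0.022 m and x of vanilla_center in the frame of jar_tray between 0.022 and 0.058 m) or (x of spice_jar_center in the frame of jar_tray between 0.022 and 0.058 m and x of vanilla_center in the frame of jar_tray between -0.058 and -0.022 m)) and y of spice_jar_center in the frame of jar_tray between -0.015 and 0.015 m and z of spice_jar_center in the frame of jar_tray below 0.0655 m and angle between each of spice_jar_center, vanilla_center's own z axis and vertical below 0.15 rad and y of vanilla_center in the frame of jar_tray between -0.015 and 0.015 m and z of vanilla_center in the frame of jar_tray below 0.058 m and horizontal distance between lime_center and blue_dish below 0.022 m and z of lime_center in the frame of blue_dish below 0.05 m and horizontal distance between garlic_center and terracotta_dish below 0.022 m and z of garlic_center in the frame of terracotta_dish below 0.05 m and linear speed of each of spice_jar, vanilla, lime, garlic below 0.02 m/s); the robot touches nothing.
It fails at once if the spice jar or the vanilla bottle is tipped over (angle between any of spice_jar_center, vanilla_center's own z axis and vertical above 0.8 rad).
It fails at once if the teaspoon, the timer or the mug is shifted by more than 30 mm (distance of any of teaspoon_center, timer_center, mug_center from where it was at the start of the episode above 0.03 m).
It also fails if it takes over 99 s, if anything falls off the work surface, if the arm or the gripper's body presses on something with over 40 N, if the wrist force passes 120 N, or if a joint passes its speed limit or range.

## Robot

A 7-joint arm with a two-finger parallel gripper is mounted at the origin on a cart in front of the work surface, level with it; the furniture and walls round the work are solid. World frame = base frame: x ahead of the robot, y to its left, z up, the work surface at z = 0. Lengths are in m, angles in degrees, forces in N, time in s.
With the tool pointing down it reaches from about 0.35 to 0.9 m from the base axis. Payload 7.2 kg.
Tool frame: the origin (TCP) lies on the front face of the gripper's body, between the roots of the fingers; the fingertips stand 80 mm ahead of it and the grasp point (between the pads) lies 61 mm ahead of it; z points along the fingers, y is the line along which they close (so a half turn about z gives the same grasp; the last joint's range is limited). The gripper opens to 88 mm and grips with 3 to 60 N. Pads are 20 mm wide; open, the fingers measure 115 mm over their backs; the gripper's body (75 mm by 178 mm) begins 61 mm behind the grasp point.
Start: joints at [64.504, 23.554, -0.728, 91.456, 0.321, 64.991, -4.71], TCP at [0.23, -0.581, 0.303] pointing down, gripper open.
Joint ranges: [-169.25, 169.25], [-16.82, 113.86], [-84.01, 82.57], [7.8, 145.47], [-59.2, 239.2], [7.22, 106.19], [-163.78, 163.78]. Speed limits (degrees/s): [136.94, 136.94, 172.46, 172.46, 180, 180, 180].

## Interface

Orientations are given as [roll, pitch, yaw] about the fixed x, y, z axes, in that order (R = Rz(yaw) Ry(pitch) Rx(roll)).
In Python, from cell import observe, viewer, env gives the robot as it stands.
- The arm moves only by the tool jog_arm, never from a script. Its argument "deltas" is a list of rows, each an object of numbers: "x", "y", "z": the shift along the tool's x, y, z each as a share of 200 mm, from -1 to 1; "ax", "ay", "az": the turn, a rotation vector about the tool's x, y, z each as a share of 120 degrees, from -1 to 1; "hand": the finger opening in mm, from 0 to 87.8. In form: [{"x": .., "y": .., "z": .., "ax": .., "ay": .., "az": .., "hand": ..}, ...]. A call has 1 to 5 rows; each row is the pose to reach, as a shift and turn from the pose commanded when the call began, along the tool's axes at that moment; what a row does not reach only later rows make up. A row lasts 1/10 s, in which the tool goes at most 50 mm and 8.59 degrees, less where a joint would pass 70% of its speed; a pose out of reach is approached as far as the arm can. A call with a number of a shift or a turn outside -1 to 1 is refused whole. A call with a gripper value outside its range is refused whole. The fingers move at their own pace and stop on an object; "squeeze" is the grip in N (left out, the last holds). Time passes only in rows, so rows that repeat a pose let the fingers close. It gives the time, the measured TCP pose, the force, the opening and the grip force at its end, in the units of the state.
- observe(): the state, without advancing time (a new reading comes with each control period).
- viewer.get_image(name): name is "scene" or "top" or "wrist"; returns a dict with "image" (384x512x3 uint8, red, green, blue), "intrinsics" (3x3 intrinsics, pixels), "world_from_camera" (4x4, takes a point from camera to world coordinates); the wrist camera has in their place "hand_eye" (4x4, takes a point from camera to tool coordinates, whose origin is the TCP and whose axes are the flange's). Camera axes: x right, y up, looking along -z (the intrinsics and any distortion apply to the point x, -y, -z); pixel columns grow to the right and rows downward; lengths in m; the calibration is good to about 2 mm. A picture is of the moment at which its call begins: read the wrist's pose just before it. There is no depth.
- env.finish_job(): hands the job in; it is judged then, once.
The state is a dict: "time": time; "joint_positions": joint angles; "qvel": joint speeds; "joint_torque": joint torques, N m; "eef_pos": TCP position; "eef_rot": TCP orientation; "force": force on the tool from outside, world axes, zero at the start; "torque": the same for the moment, N m; "grip_width": finger opening in m; "finger_force": force on a finger pad.
Only numpy, scipy, OpenCV 4.12 (cv2) and the standard library are available. Lean on these libraries where they do the work, as an engineer would, in place of code of your own. Each camera call takes 0.05 s, during which the arm holds its last target. There are 200 camera calls.

## Working session

There is one attempt and no reset: what is moved stays moved. The work goes in short steps, Python scripts to look and compute and a tool call to move; the robot and the scene stay as the last step left them, time stands still between calls to the robot, and variables do not carry over. Pictures are saved under pics/ and viewed, at most 14 in all, crops included, and the job is handed in when it is done.

Besides the shell and the picture viewer there is one more tool, called by a JSON object that holds its "name" and its "arguments". jog_arm: Moves the arm, as the interface text tells. Its arguments: {"type":"object","properties":{"deltas":{"type":"array","items":{"type":"object","properties":{"x":{"type":"number"},"y":{"type":"number"},"z":{"type":"number"},"ax":{"type":"number"},"ay":{"type":"number"},"az":{"type":"number"},"hand":{"type":"number"}}}},"squeeze":{"type":"number"}},"required":["deltas"]}

```bash
mkdir -p pics; ls
python3 - <<'E'
from cell import observe, viewer, env
import cv2, numpy as np
s=observe(); print({k:np.round(s[k],3) for k in s})
for n in ("scene","top"):
    d=viewer.get_image(n); cv2.imwrite(f"pics/{n}0.png",d["image"][:,:,::-1])
    print(n,np.round(d["intrinsics"],1).tolist(),np.round(d["world_from_camera"],3).tolist(),[k for k in d])
d=viewer.get_image("wrist");print(d["hand_eye"].round(3).tolist(),d.keys())
E
```

```text
pics
{'time': np.float64(0.0), 'joint_positions': array([64.504, 23.598, -0.729, 91.504,  0.32 , 64.991, -4.712]), 'qvel': array([-0.005, -0.083, -0.121, -0.034,  0.034,  0.053, -0.099]), 'joint_torque': array([-2.0000e-03, -5.8796e+01,  6.4100e-01, -2.9108e+01, -5.4000e-02,
        1.8000e-02,  0.0000e+00]), 'eef_pos': array([ 0.23 , -0.581,  0.302]), 'eef_rot': array([-1.79909e+02,  5.00000e-03,  2.15870e+01]), 'force': array([-0.07 , -0.576,  0.2  ]), 'torque': array([-0.045,  0.004, -0.051]), 'finger_force': np.float64(0.0), 'grip_width': np.float64(0.088)}
scene [[405.6, 0.0, 262.1], [0.0, 405.6, 190.5], [0.0, 0.0, 1.0]] [[0.729, 0.294, -0.619, -0.358], [-0.685, 0.333, -0.648, -0.988], [0.016, 0.896, 0.444, 0.682], [0.0, 0.0, 0.0, 1.0]] ['image', 'intrinsics', 'world_from_camera']
top [[357.4, 0.0, 258.3], [0.0, 357.4, 192.0], [0.0, 0.0, 1.0]] [[-0.006, 0.985, -0.174, 0.31], [-1.0, -0.004, 0.012, -0.076], [0.011, 0.174, 0.985, 1.176], [0.0, 0.0, 0.0, 1.0]] ['image', 'intrinsics', 'world_from_camera']
[[0.001, 0.952, 0.306, 0.085], [1.0, -0.0, -0.001, 0.001], [-0.001, 0.306, -0.952, -0.083], [0.0, 0.0, 0.0, 1.0]] dict_keys(['image', 'intrinsics', 'hand_eye'])
```

View pics/scene0.png

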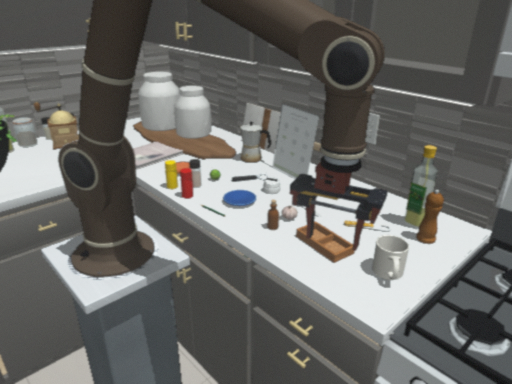

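View pics/top0.png

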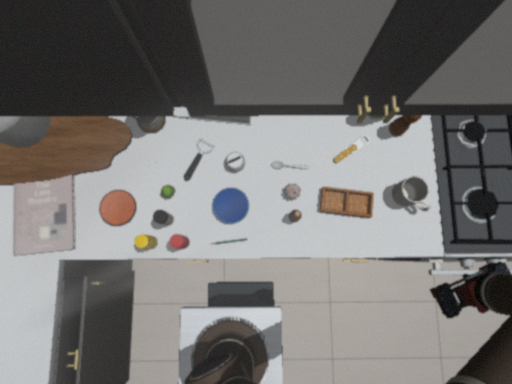

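The top view shows the jar-like candidates as black-capped at (161,217), yellow at (143,242) and red at (178,242). The black-capped one fits the description. The other things in the top view:
- Lime (168,191), terracotta dish (118,207), blue dish (230,205)
- Garlic (292,191), brown bottle (296,215), tray (346,202)
- Spoon (289,166), timer (235,162), mug (411,192)

Next I'll measure positions and confirm the jar in a crop.

```bash
cat > h.py <<'E'
import numpy as np, cv2
from cell import observe, viewer, env
from scipy.spatial.transform import Rotation as R
def cam(n):
    if n=="wrist":
        s=observe(); d=viewer.get_image(n); T=np.eye(4)
        T[:3,:3]=R.from_euler("xyz",s["eef_rot"],degrees=True).as_matrix(); T[:3,3]=s["eef_pos"]
        return d["image"],d["intrinsics"],T@d["hand_eye"]
    d=viewer.get_image(n); return d["image"],d["intrinsics"],d["world_from_camera"]
def plane(K,T,uv,z):
    d=T[:3,:3]@np.array([(uv[0]-K[0,2])/K[0,0],-(uv[1]-K[1,2])/K[1,1],-1])
    return (T[:3,3]+d*(z-T[2,3])/d[2]).round(4)
def blob(im,lo,hi,roi):  # hsv mask in roi (u0,v0,u1,v1) -> centroid of largest blob, area, bbox, contour
    u0,v0,u1,v1=roi; m=cv2.inRange(cv2.cvtColor(im,cv2.COLOR_RGB2HSV),lo,hi)[v0:v1,u0:u1]
    n,l,st,c=cv2.connectedComponentsWithStats(m); i=1+np.argmax(st[1:,4])
    cn=cv2.findContours((l==i).astype(np.uint8),0,2)[0][0]+np.array([u0,v0])
    return c[i]+[u0,v0],st[i,4],(st[i,:4]+[u0,v0,0,0]),cn
E
python3 - <<'E'
from h import *
im,K,T=cam("top")
cv2.imwrite("pics/topcrop.png",cv2.resize(im[140:262,90:390,::-1],None,fx=2.6,fy=2.6,interpolation=cv2.INTER_CUBIC))
hsv=cv2.cvtColor(im,cv2.COLOR_RGB2HSV)
for n,p in dict(jar=(161,217),lime=(168,191),terra=(118,207),blue=(230,205),garlic=(292,191),van=(296,215),tray=(346,202),trayb=(333,202),bg=(270,225)).items(): print(n,hsv[p[1],p[0]])
for n,lo,hi,roi,z in [("terra",(0,100,60),(15,255,255),(95,180,141,235),.012),("blue",(100,100,40),(130,255,255),(205,180,256,230),.012),
 ("lime",(30,80,20),(85,255,255),(155,180,180,202),.0215),("jarcap",(0,0,0),(180,255,70),(148,206,174,230),.105),("tray",(0,90,30),(25,255,255),(312,180,380,225),.028),
 ("van",(0,50,10),(30,255,170),(285,205,306,226),.05),("garlic",(0,12,30),(180,255,235),(281,180,303,203),.028)]:
    c,a,b,cn=blob(im,lo,hi,roi); r=cv2.minAreaRect(cn)
    print(n,c.round(1),a,b,plane(K,T,c,z),plane(K,T,r[0],z)[:2],r[1:])
E
```

```text
jar [30  8 67]
lime [ 43 124 140]
terra [  8 123 164]
blue [111 119 141]
garlic [  9  25 144]
van [ 16  62 131]
tray [ 14 116 121]
trayb [ 14 108 160]
bg [102   6 198]
terra [117.6 207.7] 886 [101 191  34  34] [0.4653 0.3697 0.012 ] [0.466  0.3699] ((33.0, 33.0), 90.0)
blue [230.2 205.2] 908 [213 189  35  34] [0.4719 0.002  0.012 ] [0.4719 0.0023] ((33.541019439697266, 33.093807220458984), 63.43495178222656)
lime [167.3 190.8] 97 [162 186  12  11] [0.5189 0.2074 0.0215] [0.5192 0.2076] ((9.899494171142578, 10.60660171508789), 45.0)
jarcap [160.5 216.8] 124 [154 211  14  12] [0.4248 0.2041 0.105 ] [0.4251 0.2039] ((12.332881927490234, 11.067971229553223), 18.434947967529297)
tray [346.5 202. ] 1189 [321 188  52  29] [ 0.4785 -0.3773  0.028 ] [ 0.4787 -0.3774] ((51.53190612792969, 23.88577651977539), 6.911227226257324)
van [296.8 214.3] 43 [294 211   7   9] [ 0.4365 -0.2118  0.05  ] [ 0.4364 -0.2128] ((8.541985511779785, 5.570859909057617), 68.19859313964844)
garlic [292.1 190.9] 179 [285 184  15  15] [ 0.5159 -0.2009  0.028 ] [ 0.5156 -0.2006] ((14.0, 14.0), 90.0)
```

View pics/topcrop.png

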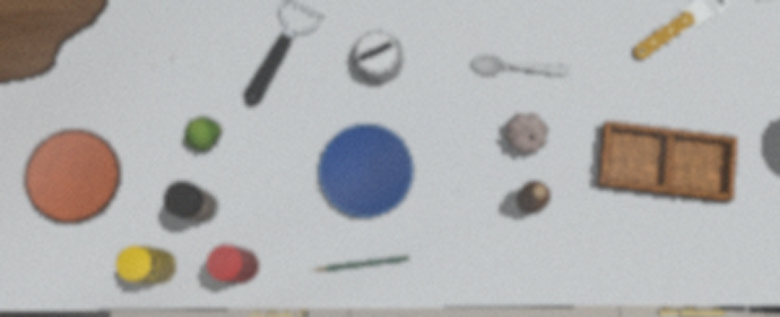

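{"name": "jog_arm", "arguments": {"deltas": [{"az": 0.18, "z": 0.1}, {"az": 0.18, "z": 0.1}, {"az": 0.18, "z": 0.1}, {"az": 0.18, "z": 0.1}]}}

```text
schema error: expected keys x, y, z, ax, ay, az, hand
```

The crop confirms the black-capped jar at crop (184,200), with the yellow one at (133,265) and the red one at (230,265). The brown bottle is at crop (535,197), and the tray is turned about 6–7 degrees.

{"name": "jog_arm", "arguments": {"deltas": [{"x": 0.8, "y": -0.68, "z": 0.05, "ax": 0, "ay": 0, "az": 0.18, "hand": 87}, {"x": 0.8, "y": -0.68, "z": 0.05, "ax": 0, "ay": 0, "az": 0.18, "hand": 87}, {"x": 0.8, "y": -0.68, "z": 0.05, "ax": 0, "ay": 0, "az": 0.18, "hand": 87}, {"x": 0.8, "y": -0.68, "z": 0.05, "ax": 0, "ay": 0, "az": 0.18, "hand": 87}, {"x": 0.8, "y": -0.68, "z": 0.05, "ax": 0, "ay": 0, "az": 0.18, "hand": 87}], "squeeze": 15}}

```text
time: 0.7
eef_pos: [0.3317, -0.3906, 0.2925]
eef_rot: [-179.9, -0.0, 0.4]
force: [0.3, 0.4, -0.1]
grip_width: 0.0872
finger_force: 0.0
```

{"name": "jog_arm", "arguments": {"deltas": [{"x": 0.5, "y": -0.85, "z": 0, "ax": 0, "ay": 0, "az": 0, "hand": 87}, {"x": 0.5, "y": -0.85, "z": 0, "ax": 0, "ay": 0, "az": 0, "hand": 87}, {"x": 0.5, "y": -0.85, "z": 0, "ax": 0, "ay": 0, "az": 0, "hand": 87}, {"x": 0.5, "y": -0.85, "z": 0, "ax": 0, "ay": 0, "az": 0, "hand": 87}, {"x": 0.5, "y": -0.85, "z": 0, "ax": 0, "ay": 0, "az": 0, "hand": 87}]}}

```text
time: 1.2
eef_pos: [0.4318, -0.2205, 0.2929]
eef_rot: [-179.9, -0.1, 0.5]
force: [-0.9, 0.1, -0.5]
grip_width: 0.0869
finger_force: 0.0
```

Run:
```python
from h import *
im,K,T=cam("wrist"); s=observe(); print(s["eef_pos"].round(4),s["eef_rot"].round(2),np.round(K,1).tolist())
cv2.imwrite("pics/w1.png",im[:,:,::-1]); np.savez("w1",im=im,K=K,T=T)
```

```text
[ 0.4301 -0.2237  0.2927] [-1.7998e+02 -3.0000e-02  3.1000e-01] [[340.2, 0.0, 256.5], [0.0, 340.2, 193.1], [0.0, 0.0, 1.0]]
```

View pics/w1.png

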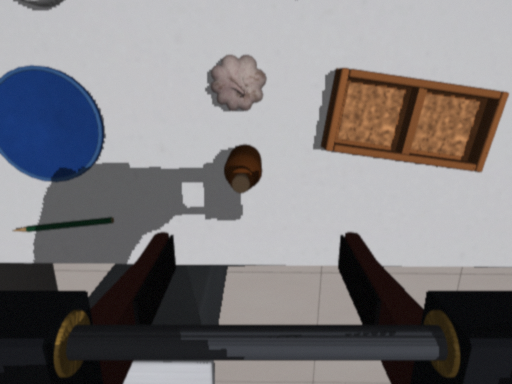

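The wrist view shows:
- Bottle with its body at (245,160) and cork at (240,183)
- Garlic at (238,82) and blue dish at (50,123)
- Tray with rim corners at about (342,70), (506,93), (480,170) and (323,150)

Run:
```python
from h import *
f=np.load("w1.npz"); im,K,T=f["im"],f["K"],f["T"]
c,a,b,cn=blob(im,(0,110,20),(25,255,255),(310,50,512,190))
p=cv2.approxPolyDP(cn,4,True)[:,0]; print("tray",c,a,[(tuple(q),*plane(K,T,q,.028)[:2],*plane(K,T,q,0)[:2]) for q in p])
pts=cn[:,0].astype(float)
def line(sel): 
    v=cv2.fitLine(np.array([plane(K,T,q,.028)[:2] for q in pts[sel]],np.float32),cv2.DIST_HUBER,0,.01,.01).ravel(); return v
u,v=pts.T
top=line((u>350)&(u<495)&(v<70+(u-342)*.14+6)); print("far edge",top, np.degrees(np.arctan2(top[1],top[0])))
c,a,b,cn=blob(im,(90,120,30),(130,255,255),(0,50,120,200)); e=cv2.fitEllipse(cn); print("blue",e,plane(K,T,e[0],.014))
hsv=cv2.cvtColor(im,cv2.COLOR_RGB2HSV); print(hsv[82,238],hsv[183,240],hsv[160,245],hsv[120,300],hsv[200,220])
c,a,b,cn=blob(im,(0,110,10),(25,255,200),(215,135,275,205)); print("van",c,a,b)
for z in (.04,.07,.099): print(z,plane(K,T,(240.5,183),z),plane(K,T,c,z), plane(K,T,(b[0]+b[2]/2,b[1]),z))
m=cv2.inRange(hsv,(0,18,20),(20,255,235)); 
c,a,b,cn=blob(im,(0,20,30),(30,255,235),(195,40,280,125)); print("garlic",c,a,b,plane(K,T,c,.03),plane(K,T,b[:2]+b[2:]/2,.03))
```

```text
tray [411.47661583 119.38104575] 13770 [((np.int32(336), np.int32(71)), np.float64(0.5296), np.float64(-0.2966), np.float64(0.5307), np.float64(-0.3028)), ((np.int32(322), np.int32(142)), np.float64(0.4611), np.float64(-0.2878), np.float64(0.4566), np.float64(-0.2932)), ((np.int32(326), np.int32(149)), np.float64(0.4539), np.float64(-0.2924), np.float64(0.4488), np.float64(-0.2982)), ((np.int32(481), np.int32(169)), np.float64(0.4343), np.float64(-0.4565), np.float64(0.4277), np.float64(-0.4754)), ((np.int32(507), np.int32(93)), np.float64(0.5109), np.float64(-0.4659), np.float64(0.5104), np.float64(-0.4856))]
far edge [ 0.13171785  0.99128723  0.52066    -0.38923   ] 82.43112
blue ((44.140132904052734, 123.06734466552734), (103.74946594238281, 125.02173614501953), 130.35267639160156) [0.4759 0.002  0.014 ]
[  3  36 149] [14 94 76] [ 12 198  67] [114   6 197] [130   8  95]
van [243.45544554 164.3       ] 1010 [225 146  36  41]
0.04 [ 0.4201 -0.2047  0.04  ] [ 0.4397 -0.2078  0.04  ] [ 0.4583 -0.2074  0.04  ]
0.07 [ 0.4287 -0.2061  0.07  ] [ 0.4466 -0.2089  0.07  ] [ 0.4635 -0.2085  0.07  ]
0.099 [ 0.437  -0.2075  0.099 ] [ 0.4532 -0.21    0.099 ] [ 0.4685 -0.2097  0.099 ]
garlic [237.59418345  81.94675615] 2235 [211  55  55  55] [ 0.5187 -0.2019  0.03  ] [ 0.5182 -0.2028  0.03  ]
```

{"name": "jog_arm", "arguments": {"deltas": [{"x": 0.02, "y": -0.08, "z": 0.2, "ax": 0, "ay": 0, "az": 0, "hand": 87}, {"x": 0.02, "y": -0.08, "z": 0.45, "ax": 0, "ay": 0, "az": 0, "hand": 87}, {"x": 0.02, "y": -0.08, "z": 0.7, "ax": 0, "ay": 0, "az": 0, "hand": 87}, {"x": 0.02, "y": -0.08, "z": 0.92, "ax": 0, "ay": 0, "az": 0, "hand": 87}, {"x": 0.02, "y": -0.08, "z": 0.92, "ax": 0, "ay": 0, "az": 0, "hand": 87}]}}

```text
time: 1.75
eef_pos: [0.4288, -0.2104, 0.1038]
eef_rot: [-179.8, 0.6, -0.1]
force: [-1.1, -0.1, 0.9]
grip_width: 0.087
finger_force: 0.0
```

Run:
```python
from h import *
s=observe(); print(s["eef_pos"].round(4),s["eef_rot"].round(2),s["force"])
im,K,T=cam("wrist"); cv2.imwrite("pics/w2.png",im[:,:,::-1])
```

```text
[ 0.4288 -0.2104  0.1038] [-1.7982e+02  5.7000e-01 -1.1000e-01] [-1.05845655 -0.07776546  0.89688622]
```

View pics/w2.png

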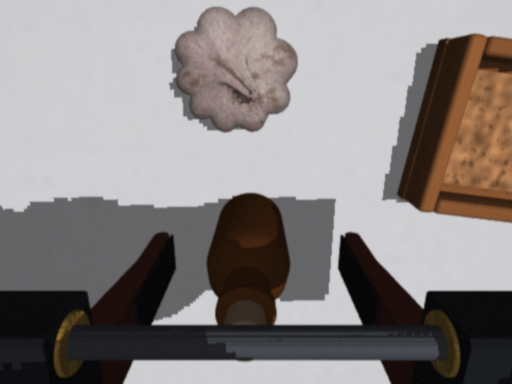

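The bottle stands between the fingers, its body at (248,250). The pads sit about 5 mm behind its axis, so I'll correct x and then close.

{"name": "jog_arm", "arguments": {"deltas": [{"x": 0.025, "y": 0, "z": -0.01, "ax": 0, "ay": 0, "az": 0, "hand": 87}, {"x": 0.025, "y": 0, "z": -0.01, "ax": 0, "ay": 0, "az": 0, "hand": 20}, {"x": 0.025, "y": 0, "z": -0.01, "ax": 0, "ay": 0, "az": 0, "hand": 20}, {"x": 0.025, "y": 0, "z": -0.01, "ax": 0, "ay": 0, "az": 0, "hand": 20}, {"x": 0.025, "y": 0, "z": -0.01, "ax": 0, "ay": 0, "az": 0, "hand": 20}], "squeeze": 15}}

```text
time: 2.3
eef_pos: [0.438, -0.21, 0.1115]
eef_rot: [180.0, -0.1, -0.0]
force: [0.2, -0.8, -0.1]
grip_width: 0.0584
finger_force: 0.0
```

{"name": "jog_arm", "arguments": {"deltas": [{"x": 0, "y": 0, "z": 0, "ax": 0, "ay": 0, "az": 0, "hand": 20}, {"x": 0, "y": 0, "z": 0, "ax": 0, "ay": 0, "az": 0, "hand": 20}, {"x": 0, "y": 0, "z": 0, "ax": 0, "ay": 0, "az": 0, "hand": 20}, {"x": 0, "y": 0, "z": 0, "ax": 0, "ay": 0, "az": 0, "hand": 20}]}}

```text
time: 2.7
eef_pos: [0.4377, -0.2097, 0.1107]
eef_rot: [-180.0, 0.0, 0.0]
force: [-0.5, 1.6, 2.3]
grip_width: 0.0372
finger_force: 15.0
```

{"name": "jog_arm", "arguments": {"deltas": [{"x": 0, "y": 0, "z": -0.2, "ax": 0, "ay": 0, "az": 0, "hand": 20}, {"x": 0, "y": 0.05, "z": -0.4, "ax": 0, "ay": 0, "az": 0, "hand": 20}, {"x": 0.09, "y": 0.25, "z": -0.4, "ax": 0, "ay": 0, "az": 0, "hand": 20}, {"x": 0.18, "y": 0.5, "z": -0.4, "ax": 0, "ay": 0, "az": 0, "hand": 20}, {"x": 0.18, "y": 0.5, "z": -0.4, "ax": 0, "ay": 0, "az": 0, "hand": 20}]}}

```text
time: 3.2
eef_pos: [0.4742, -0.3161, 0.191]
eef_rot: [179.8, -0.1, -0.3]
force: [-0.4, 1.0, -1.6]
grip_width: 0.0376
finger_force: 15.0
```

{"name": "jog_arm", "arguments": {"deltas": [{"x": 0, "y": 0.2, "z": 0, "ax": 0, "ay": 0, "az": 0, "hand": 20}, {"x": 0, "y": 0.4, "z": 0, "ax": 0, "ay": 0, "az": 0, "hand": 20}, {"x": 0, "y": 0.53, "z": 0, "ax": 0, "ay": 0, "az": 0, "hand": 20}, {"x": 0, "y": 0.53, "z": 0, "ax": 0, "ay": 0, "az": 0, "hand": 20}, {"x": 0, "y": 0.53, "z": 0, "ax": 0, "ay": 0, "az": 0, "hand": 20}]}}

```text
time: 3.7
eef_pos: [0.4731, -0.4156, 0.1897]
eef_rot: [-179.9, 0.1, -0.1]
force: [0.1, 0.8, -2.3]
grip_width: 0.0376
finger_force: 15.0
```

Run:
```python
from h import *
s=observe(); print(s["eef_pos"].round(4),s["eef_rot"].round(2),s["force"],s["grip_width"])
im,K,T=cam("wrist"); cv2.imwrite("pics/w3.png",im[:,:,::-1]);np.savez("w3",im=im,K=K,T=T)
```

```text
[ 0.4731 -0.4156  0.1897] [-1.7993e+02  7.0000e-02 -8.0000e-02] [ 0.11361188  0.8186865  -2.3006122 ] 0.03757051969212118
```

View pics/w3.png

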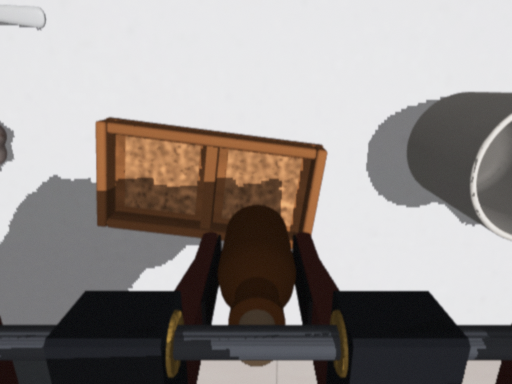

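The held bottle is over the tray, its foot edge at (256,206). The tray's rim corners are at (98,121) and (325,150).

Run:
```python
from h import *
f=np.load("w3.npz"); im,K,T=f["im"],f["K"],f["T"]
c,a,b,cn=blob(im,(0,110,40),(25,255,255),(80,100,340,200)); pts=cn[:,0].astype(float); u,v=pts.T
sel=(u>115)&(u<310)&(v<119+(u-98)*.13+8)
W=np.array([plane(K,T,q,.028)[:2] for q in pts[sel]],np.float32); l=cv2.fitLine(W,cv2.DIST_HUBER,0,.01,.01).ravel(); print(l)
A=plane(K,T,(97.5,122),.028)[:2];B=plane(K,T,(325.5,149),.028)[:2]; m=(A+B)/2; d=(A-B)/np.linalg.norm(A-B); n=np.array([-d[1],d[0]])
C=m+.041*n; print(A,B,np.linalg.norm(A-B),"centre",C,"bays",C+.04*d,C-.04*d)
print("foot edge",plane(K,T,(256,206),.079),plane(K,T,(256,206),.082))
```

```text
[ 0.13218154  0.99122554  0.52595997 -0.37941   ]
[ 0.5322 -0.3039] [ 0.5128 -0.4664] 0.16365393365269285 centre [ 0.48178909 -0.38028974] bays [ 0.48653081 -0.34057179] [ 0.47704738 -0.4200077 ]
foot edge [ 0.4875 -0.4161  0.079 ] [ 0.4886 -0.4161  0.082 ]
```

{"name": "jog_arm", "arguments": {"deltas": [{"x": 0.02, "y": 0.01, "z": 0.12, "ax": 0, "ay": 0, "az": 0, "hand": 20}, {"x": 0.02, "y": 0.01, "z": 0.24, "ax": 0, "ay": 0, "az": 0, "hand": 20}, {"x": 0.02, "y": 0.01, "z": 0.32, "ax": 0, "ay": 0, "az": 0, "hand": 20}, {"x": 0.02, "y": 0.01, "z": 0.345, "ax": 0, "ay": 0, "az": 0, "hand": 20}, {"x": 0.02, "y": 0.01, "z": 0.345, "ax": 0, "ay": 0, "az": 0, "hand": 20}]}}

```text
time: 4.25
eef_pos: [0.4777, -0.417, 0.1211]
eef_rot: [-179.9, 0.1, 0.0]
force: [0.1, -0.2, -1.9]
grip_width: 0.0373
finger_force: 15.0
```

{"name": "jog_arm", "arguments": {"deltas": [{"x": 0, "y": 0, "z": 0.01, "ax": 0, "ay": 0, "az": 0, "hand": 20}, {"x": 0, "y": 0, "z": 0.01, "ax": 0, "ay": 0, "az": 0, "hand": 20}]}}

```text
time: 4.45
eef_pos: [0.4781, -0.4181, 0.1205]
eef_rot: [179.9, -0.1, -0.0]
force: [0.5, -0.1, -0.9]
grip_width: 0.0375
finger_force: 15.0
```

{"name": "jog_arm", "arguments": {"deltas": [{"x": 0, "y": 0, "z": 0.01, "ax": 0, "ay": 0, "az": 0, "hand": 20}, {"x": 0, "y": 0, "z": 0.01, "ax": 0, "ay": 0, "az": 0, "hand": 20}, {"x": 0, "y": 0, "z": 0.01, "ax": 0, "ay": 0, "az": 0, "hand": 20}]}}

```text
time: 4.75
eef_pos: [0.4782, -0.4182, 0.1186]
eef_rot: [179.9, -0.1, -0.0]
force: [-0.3, 0.3, 5.7]
grip_width: 0.0372
finger_force: 15.0
```

Contact. I'll open and retreat straight up, then look toward the garlic.

{"name": "jog_arm", "arguments": {"deltas": [{"x": 0, "y": 0, "z": 0, "ax": 0, "ay": 0, "az": 0, "hand": 80}, {"x": 0, "y": 0, "z": 0, "ax": 0, "ay": 0, "az": 0, "hand": 80}, {"x": 0, "y": 0, "z": 0, "ax": 0, "ay": 0, "az": 0, "hand": 80}, {"x": 0, "y": 0, "z": 0, "ax": 0, "ay": 0, "az": 0, "hand": 80}, {"x": 0, "y": 0, "z": -0.1, "ax": 0, "ay": 0, "az": 0, "hand": 80}]}}

```text
time: 5.25
eef_pos: [0.4764, -0.4168, 0.1352]
eef_rot: [-179.8, 0.2, -0.0]
force: [-0.3, -0.8, -0.6]
grip_width: 0.0738
finger_force: 0.0
```

{"name": "jog_arm", "arguments": {"deltas": [{"x": 0, "y": 0, "z": -0.2, "ax": 0, "ay": 0, "az": 0, "hand": 87}, {"x": 0, "y": 0, "z": -0.45, "ax": 0, "ay": 0, "az": 0, "hand": 87}, {"x": 0, "y": 0, "z": -0.6, "ax": 0, "ay": 0, "az": 0, "hand": 87}, {"x": 0, "y": -0.1, "z": -0.6, "ax": 0, "ay": 0, "az": 0, "hand": 87}, {"x": 0, "y": -0.3, "z": -0.6, "ax": 0, "ay": 0, "az": 0, "hand": 87}]}}

```text
time: 5.75
eef_pos: [0.4771, -0.3603, 0.2588]
eef_rot: [179.8, -0.1, -0.3]
force: [0.5, 1.2, -1.3]
grip_width: 0.087
finger_force: 0.0
```

Run:
```python
from h import *
s=observe(); print(s["eef_pos"].round(4),s["eef_rot"].round(2))
im,K,T=cam("wrist"); cv2.imwrite("pics/w4.png",im[:,:,::-1]);np.savez("w4",im=im,K=K,T=T)
```

```text
[ 0.4771 -0.3603  0.2588] [ 1.7983e+02 -1.1000e-01 -2.8000e-01]
```

View pics/w4.png

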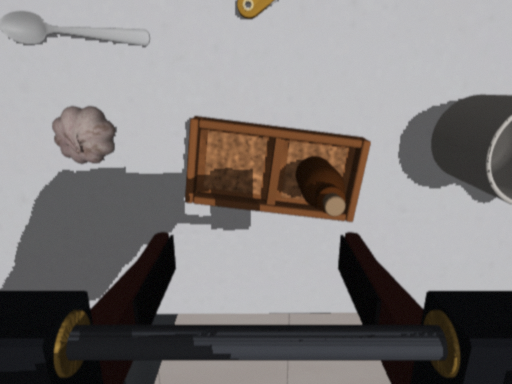

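The bottle stands upright in the right bay, foot at about (315,168) and cork at (333,204). The garlic is at (84,134).

Run:
```python
from h import *
f=np.load("w4.npz"); im,K,T=f["im"],f["K"],f["T"]
c,a,b,cn=blob(im,(0,20,30),(30,255,235),(40,95,130,175)); G=plane(K,T,c,.03); print(c,a,b,G,(G-observe()["eef_pos"])/.2)
print("vanilla top",plane(K,T,(333,204),.107))
```

```text
[ 83.69812734 134.09475655] 2670 [ 53 107  62  56] [ 0.5196 -0.205   0.03  ] [ 0.20509172  0.72924532 -1.14026803]
vanilla top [ 0.4783 -0.4177  0.107 ]
```

{"name": "jog_arm", "arguments": {"deltas": [{"x": 0.07, "y": -0.25, "z": 0.0, "ax": 0, "ay": 0, "az": 0, "hand": 87}, {"x": 0.14, "y": -0.5, "z": 0.1, "ax": 0, "ay": 0, "az": 0, "hand": 87}, {"x": 0.2, "y": -0.74, "z": 0.3, "ax": 0, "ay": 0, "az": 0, "hand": 87}, {"x": 0.2, "y": -0.77, "z": 0.4, "ax": 0, "ay": 0, "az": 0, "hand": 87}, {"x": 0.2, "y": -0.77, "z": 0.4, "ax": 0, "ay": 0, "az": 0, "hand": 87}]}}

```text
time: 6.3
eef_pos: [0.5166, -0.1989, 0.1739]
eef_rot: [-179.8, 0.3, 0.4]
force: [-0.6, -0.6, -0.2]
grip_width: 0.0867
finger_force: 0.0
```

{"name": "jog_arm", "arguments": {"deltas": [{"x": 0, "y": 0.02, "z": 0.2, "ax": 0, "ay": 0, "az": 0, "hand": 87}, {"x": 0, "y": 0.02, "z": 0.35, "ax": 0, "ay": 0, "az": 0, "hand": 87}, {"x": 0, "y": 0.02, "z": 0.42, "ax": 0, "ay": 0, "az": 0, "hand": 87}, {"x": 0, "y": 0.02, "z": 0.42, "ax": 0, "ay": 0, "az": 0, "hand": 87}, {"x": 0, "y": 0.02, "z": 0.42, "ax": 0, "ay": 0, "az": 0, "hand": 45}]}}

```text
time: 6.8
eef_pos: [0.5183, -0.2085, 0.0947]
eef_rot: [180.0, -0.1, -0.0]
force: [0.1, 0.5, 0.6]
grip_width: 0.0816
finger_force: 0.0
```

{"name": "jog_arm", "arguments": {"deltas": [{"x": 0, "y": 0, "z": 0, "ax": 0, "ay": 0, "az": 0, "hand": 40}, {"x": 0, "y": 0, "z": 0, "ax": 0, "ay": 0, "az": 0, "hand": 40}, {"x": 0, "y": 0, "z": 0, "ax": 0, "ay": 0, "az": 0, "hand": 40}, {"x": 0, "y": 0, "z": 0, "ax": 0, "ay": 0, "az": 0, "hand": 40}, {"x": 0, "y": 0, "z": 0, "ax": 0, "ay": 0, "az": 0, "hand": 40}], "squeeze": 12}}

```text
time: 7.3
eef_pos: [0.5181, -0.2079, 0.0944]
eef_rot: [180.0, -0.1, -0.0]
force: [-0.8, 1.0, 7.2]
grip_width: 0.0538
finger_force: 12.0
```

The grip is a little above the widest part (upward force 7 N). I'll reopen slightly, go 7 mm lower and regrip.

{"name": "jog_arm", "arguments": {"deltas": [{"x": 0, "y": 0, "z": 0, "ax": 0, "ay": 0, "az": 0, "hand": 68}, {"x": 0, "y": 0, "z": 0, "ax": 0, "ay": 0, "az": 0, "hand": 68}, {"x": 0, "y": 0, "z": 0.02, "ax": 0, "ay": 0, "az": 0, "hand": 68}, {"x": 0, "y": 0, "z": 0.04, "ax": 0, "ay": 0, "az": 0, "hand": 68}, {"x": 0, "y": 0, "z": 0.04, "ax": 0, "ay": 0, "az": 0, "hand": 68}]}}

```text
time: 7.8
eef_pos: [0.5172, -0.2077, 0.0847]
eef_rot: [-180.0, 0.1, -0.0]
force: [0.7, 0.3, -0.2]
grip_width: 0.0681
finger_force: 0.0
```

{"name": "jog_arm", "arguments": {"deltas": [{"x": 0, "y": 0, "z": 0, "ax": 0, "ay": 0, "az": 0, "hand": 40}, {"x": 0, "y": 0, "z": 0, "ax": 0, "ay": 0, "az": 0, "hand": 40}, {"x": 0, "y": 0, "z": 0, "ax": 0, "ay": 0, "az": 0, "hand": 40}, {"x": 0, "y": 0, "z": 0, "ax": 0, "ay": 0, "az": 0, "hand": 40}, {"x": 0, "y": 0, "z": 0, "ax": 0, "ay": 0, "az": 0, "hand": 40}], "squeeze": 12}}

```text
time: 8.3
eef_pos: [0.5178, -0.2079, 0.0857]
eef_rot: [180.0, -0.0, -0.0]
force: [0.5, 0.3, -0.8]
grip_width: 0.0537
finger_force: 12.0
```

{"name": "jog_arm", "arguments": {"deltas": [{"x": 0, "y": 0, "z": -0.25, "ax": 0, "ay": 0, "az": 0, "hand": 40}, {"x": 0, "y": 0, "z": -0.5, "ax": 0, "ay": 0, "az": 0, "hand": 40}, {"x": 0, "y": -0.05, "z": -0.75, "ax": 0, "ay": 0, "az": 0, "hand": 40}, {"x": -0.05, "y": -0.25, "z": -0.8, "ax": 0, "ay": 0, "az": 0, "hand": 40}, {"x": -0.1, "y": -0.45, "z": -0.8, "ax": 0, "ay": 0, "az": 0, "hand": 40}]}}

```text
time: 8.8
eef_pos: [0.4986, -0.1177, 0.2485]
eef_rot: [179.9, -0.3, -0.1]
force: [0.7, 0.3, -0.3]
grip_width: 0.0535
finger_force: 12.0
```

{"name": "jog_arm", "arguments": {"deltas": [{"x": -0.05, "y": -0.24, "z": 0, "ax": 0, "ay": 0, "az": 0, "hand": 40}, {"x": -0.1, "y": -0.48, "z": 0, "ax": 0, "ay": 0, "az": 0, "hand": 40}, {"x": -0.15, "y": -0.72, "z": 0, "ax": 0, "ay": 0, "az": 0, "hand": 40}, {"x": -0.15, "y": -0.95, "z": 0, "ax": 0, "ay": 0, "az": 0, "hand": 40}, {"x": -0.15, "y": -1.0, "z": 0, "ax": 0, "ay": 0, "az": 0, "hand": 40}]}}

```text
time: 9.3
eef_pos: [0.4671, 0.0875, 0.2462]
eef_rot: [-179.9, -0.1, 0.4]
force: [0.2, 0.1, 0.9]
grip_width: 0.0538
finger_force: 12.0
```

{"name": "jog_arm", "arguments": {"deltas": [{"x": 0, "y": -0.24, "z": 0, "ax": 0, "ay": 0, "az": 0, "hand": 40}, {"x": 0, "y": -0.48, "z": 0, "ax": 0, "ay": 0, "az": 0, "hand": 40}, {"x": 0, "y": -0.72, "z": 0, "ax": 0, "ay": 0, "az": 0, "hand": 40}, {"x": 0, "y": -0.95, "z": 0, "ax": 0, "ay": 0, "az": 0, "hand": 40}, {"x": 0, "y": -1.0, "z": 0, "ax": 0, "ay": 0, "az": 0, "hand": 40}]}}

```text
time: 9.8
eef_pos: [0.4668, 0.2874, 0.2458]
eef_rot: [-179.8, 0.0, 0.3]
force: [-1.4, 0.8, -1.7]
grip_width: 0.0537
finger_force: 12.0
```

Run:
```python
from h import *
s=observe(); print(s["eef_pos"].round(4),s["eef_rot"].round(2),s["grip_width"])
im,K,T=cam("wrist"); cv2.imwrite("pics/w5.png",im[:,:,::-1]);np.savez("w5",im=im,K=K,T=T)
```

```text
[0.4668 0.2874 0.2458] [-179.82    0.      0.32] 0.05373695404443556
```

View pics/w5.png

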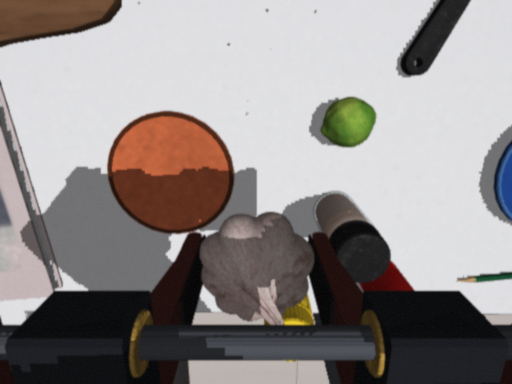

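The garlic is held. The terracotta dish is at (170,172), the lime at (349,122) and the jar's cap at (357,250), foot edge near (335,200).

Run:
```python
from h import *
f=np.load("w5.npz"); im,K,T=f["im"],f["K"],f["T"]
c,a,b,cn=blob(im,(0,110,20),(18,255,255),(95,100,245,240)); e=cv2.fitEllipse(cv2.convexHull(cn)); P=plane(K,T,e[0],.014); print("terra",e,P,(P-observe()["eef_pos"])/.2)
c,a,b,cn=blob(im,(30,80,20),(85,255,255),(300,80,400,160)); print("lime",c,a,b,plane(K,T,c,.0215))
c,a,b,cn=blob(im,(0,0,0),(180,255,62),(322,222,392,286)); e=cv2.minEnclosingCircle(cn); print("cap",c,a,b,e,plane(K,T,c,.1),plane(K,T,(362,250),.105))
```

```text
terra ((170.3488006591797, 171.9396514892578), (117.73050689697266, 127.47061920166016), 121.20524597167969) [0.4712 0.3692 0.014 ] [ 0.02119904  0.41454747 -1.15777622]
lime [348.31717172 121.6030303 ] 1980 [321  98  55  48] [0.5202 0.2059 0.0215]
cap [353.29961936 255.30831974] 3678 [322 222  68  64] ((350.32037353515625, 258.1551818847656), 39.02174377441406) [0.4298 0.2142 0.1   ] [0.4368 0.2098 0.105 ]
```

{"name": "jog_arm", "arguments": {"deltas": [{"x": 0.01, "y": -0.2, "z": 0, "ax": 0, "ay": 0, "az": 0, "hand": 40}, {"x": 0.01, "y": -0.41, "z": 0.05, "ax": 0, "ay": 0, "az": 0, "hand": 40}, {"x": 0.01, "y": -0.41, "z": 0.25, "ax": 0, "ay": 0, "az": 0, "hand": 40}, {"x": 0.01, "y": -0.41, "z": 0.5, "ax": 0, "ay": 0, "az": 0, "hand": 40}, {"x": 0.01, "y": -0.41, "z": 0.65, "ax": 0, "ay": 0, "az": 0, "hand": 40}]}}

```text
time: 10.35
eef_pos: [0.4698, 0.3609, 0.1123]
eef_rot: [179.8, 0.1, -0.1]
force: [0.2, -1.1, 0.1]
grip_width: 0.0536
finger_force: 12.0
```

{"name": "jog_arm", "arguments": {"deltas": [{"x": 0, "y": 0, "z": 0.05, "ax": 0, "ay": 0, "az": 0, "hand": 40}, {"x": 0, "y": 0, "z": 0.06, "ax": 0, "ay": 0, "az": 0, "hand": 40}, {"x": 0, "y": 0, "z": 0.06, "ax": 0, "ay": 0, "az": 0, "hand": 40}]}}

```text
time: 10.65
eef_pos: [0.4708, 0.3639, 0.1049]
eef_rot: [-180.0, -0.1, -0.1]
force: [-1.0, 0.2, -0.2]
grip_width: 0.0536
finger_force: 12.0
```

{"name": "jog_arm", "arguments": {"deltas": [{"x": 0, "y": -0.025, "z": 0.02, "ax": 0, "ay": 0, "az": 0, "hand": 40}, {"x": 0, "y": -0.025, "z": 0.045, "ax": 0, "ay": 0, "az": 0, "hand": 40}, {"x": 0, "y": -0.025, "z": 0.055, "ax": 0, "ay": 0, "az": 0, "hand": 40}, {"x": 0, "y": -0.025, "z": 0.055, "ax": 0, "ay": 0, "az": 0, "hand": 40}]}}

```text
time: 11.05
eef_pos: [0.4698, 0.3697, 0.0935]
eef_rot: [-180.0, -0.0, 0.0]
force: [-1.7, 0.2, 4.6]
grip_width: 0.0534
finger_force: 12.0
```

{"name": "jog_arm", "arguments": {"deltas": [{"x": 0, "y": 0, "z": 0, "ax": 0, "ay": 0, "az": 0, "hand": 70}, {"x": 0, "y": 0, "z": 0, "ax": 0, "ay": 0, "az": 0, "hand": 70}, {"x": 0, "y": 0, "z": 0, "ax": 0, "ay": 0, "az": 0, "hand": 70}, {"x": 0, "y": 0, "z": -0.1, "ax": 0, "ay": 0, "az": 0, "hand": 70}, {"x": 0, "y": 0, "z": -0.3, "ax": 0, "ay": 0, "az": 0, "hand": 70}]}}

```text
time: 11.55
eef_pos: [0.4685, 0.3678, 0.1504]
eef_rot: [179.8, 0.3, -0.0]
force: [0.5, -0.1, 0.2]
grip_width: 0.07
finger_force: 0.0
```

{"name": "jog_arm", "arguments": {"deltas": [{"x": 0, "y": 0, "z": -0.25, "ax": 0, "ay": 0, "az": 0, "hand": 87}, {"x": -0.05, "y": 0.1, "z": -0.5, "ax": 0, "ay": 0, "az": 0, "hand": 87}, {"x": -0.1, "y": 0.3, "z": -0.65, "ax": 0, "ay": 0, "az": 0, "hand": 87}, {"x": -0.15, "y": 0.54, "z": -0.7, "ax": 0, "ay": 0, "az": 0, "hand": 87}, {"x": -0.2, "y": 0.75, "z": -0.7, "ax": 0, "ay": 0, "az": 0, "hand": 87}]}}

```text
time: 12.05
eef_pos: [0.4299, 0.2182, 0.2946]
eef_rot: [-179.9, -0.2, 0.0]
force: [0.7, -0.8, -0.3]
grip_width: 0.0868
finger_force: 0.0
```

{"name": "jog_arm", "arguments": {"deltas": [{"x": 0, "y": 0.05, "z": 0, "ax": 0, "ay": 0, "az": 0, "hand": 87}, {"x": 0, "y": 0.05, "z": 0, "ax": 0, "ay": 0, "az": 0, "hand": 87}]}}

```text
time: 12.25
eef_pos: [0.4301, 0.2073, 0.293]
eef_rot: [180.0, -0.1, -0.2]
force: [-0.4, -0.4, 0.2]
grip_width: 0.087
finger_force: 0.0
```

Run:
```python
from h import *
s=observe(); print(s["eef_pos"].round(4),s["eef_rot"].round(2),s["grip_width"])
im,K,T=cam("wrist"); cv2.imwrite("pics/w6.png",im[:,:,::-1]);np.savez("w6",im=im,K=K,T=T)
```

```text
[0.4301 0.2073 0.293 ] [ 1.7996e+02 -6.0000e-02 -2.1000e-01] 0.08702553373755258
```

View pics/w6.png

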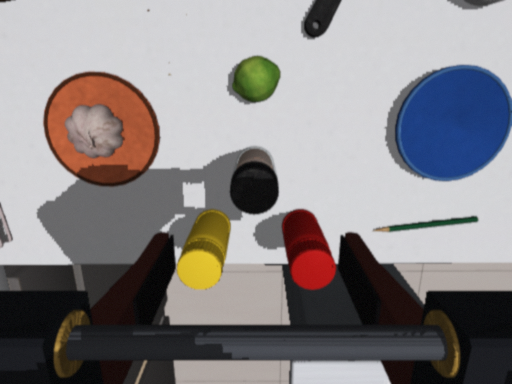

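The garlic sits centred in the terracotta dish at (95,130). The jar's cap is at (254,188) with its foot edge at row 148; the yellow and red ones are at (206,250) and (307,248), and the lime is at (255,79).

Run:
```python
from h import *
f=np.load("w6.npz"); im,K,T=f["im"],f["K"],f["T"]; s=observe()
c,a,b,cn=blob(im,(0,0,0),(180,255,60),(225,150,285,220)); print("cap",c,a,b)
# cap lower edge = rear edge of cap top
P=plane(K,T,(b[0]+b[2]/2,b[1]+b[3]),.103); print("rear edge",P,"axis x",P[0]+.021, "foot axis x",plane(K,T,(254,148.5),.002)[0]-.021)
for n,p in (("y",(204,268)),("r",(311,268))): print(n,plane(K,T,p,.105))
c,a,b,cn=blob(im,(30,80,20),(85,255,255),(220,50,290,110)); print("lime",c,a,b,plane(K,T,c,.0215))
c,a,b,cn=blob(im,(90,120,30),(130,255,255),(380,50,512,200)); e=cv2.fitEllipse(cv2.convexHull(cn)); print("blue",e,plane(K,T,e[0],.014))
c,a,b,cn=blob(im,(0,110,20),(18,255,255),(30,60,170,195)); e=cv2.fitEllipse(cv2.convexHull(cn)); print("terra",e,plane(K,T,e[0],.014),plane(K,T,(96,130),.035))
```

```text
cap [253.5550074  187.16921559] 2027 [230 161  48  53]
rear edge [0.4087 0.2085 0.103 ] axis x 0.4297 foot axis x 0.4261
y [0.3576 0.2537 0.105 ]
r [0.3573 0.1575 0.105 ]
lime [255.7489042   78.46649969] 1597 [233  56  47  46] [0.5203 0.2066 0.0215]
blue ((453.6175842285156, 122.372802734375), (105.2183609008789, 125.06916809082031), 48.16854476928711) [ 0.4762 -0.0006  0.014 ]
terra ((101.2737045288086, 128.3620147705078), (105.89613342285156, 121.08061218261719), 131.83876037597656) [0.4712 0.3693 0.014 ] [0.4721 0.3653 0.035 ]
```

{"name": "jog_arm", "arguments": {"deltas": [{"x": -0.01, "y": 0, "z": 0.15, "ax": 0, "ay": 0, "az": 0, "hand": 87}, {"x": -0.01, "y": 0, "z": 0.4, "ax": 0, "ay": 0, "az": 0, "hand": 87}, {"x": -0.01, "y": 0, "z": 0.65, "ax": 0, "ay": 0, "az": 0, "hand": 87}, {"x": -0.01, "y": 0, "z": 0.8, "ax": 0, "ay": 0, "az": 0, "hand": 87}, {"x": -0.01, "y": 0, "z": 0.82, "ax": 0, "ay": 0, "az": 0, "hand": 87}]}}

```text
time: 12.8
eef_pos: [0.4257, 0.2103, 0.1249]
eef_rot: [179.9, 0.4, 0.2]
force: [0.3, -0.6, 0.8]
grip_width: 0.0867
finger_force: 0.0
```

{"name": "jog_arm", "arguments": {"deltas": [{"x": 0.01, "y": 0.005, "z": 0, "ax": 0, "ay": 0, "az": 0, "hand": 87}, {"x": 0.01, "y": 0.005, "z": 0, "ax": 0, "ay": 0, "az": 0, "hand": 30}, {"x": 0.01, "y": 0.005, "z": 0, "ax": 0, "ay": 0, "az": 0, "hand": 30}, {"x": 0.01, "y": 0.005, "z": 0, "ax": 0, "ay": 0, "az": 0, "hand": 30}, {"x": 0.01, "y": 0.005, "z": 0, "ax": 0, "ay": 0, "az": 0, "hand": 30}], "squeeze": 18}}

```text
time: 13.3
eef_pos: [0.4303, 0.2083, 0.1296]
eef_rot: [-180.0, -0.1, -0.0]
force: [0.4, -0.5, -0.4]
grip_width: 0.0579
finger_force: 0.0
```

{"name": "jog_arm", "arguments": {"deltas": [{"x": 0, "y": 0, "z": 0, "ax": 0, "ay": 0, "az": 0, "hand": 30}, {"x": 0, "y": 0, "z": 0, "ax": 0, "ay": 0, "az": 0, "hand": 30}, {"x": 0, "y": 0, "z": 0, "ax": 0, "ay": 0, "az": 0, "hand": 30}, {"x": 0, "y": 0, "z": 0, "ax": 0, "ay": 0, "az": 0, "hand": 30}]}}

```text
time: 13.7
eef_pos: [0.43, 0.2082, 0.1289]
eef_rot: [-180.0, -0.0, -0.0]
force: [-0.6, -0.3, 3.0]
grip_width: 0.0435
finger_force: 17.9
```

{"name": "jog_arm", "arguments": {"deltas": [{"x": 0, "y": 0, "z": -0.25, "ax": 0, "ay": 0, "az": 0, "hand": 30}, {"x": 0, "y": 0, "z": -0.5, "ax": 0, "ay": 0, "az": 0, "hand": 30}, {"x": 0, "y": 0.05, "z": -0.68, "ax": 0, "ay": 0, "az": 0, "hand": 30}, {"x": 0.05, "y": 0.2, "z": -0.68, "ax": 0, "ay": 0, "az": 0, "hand": 30}, {"x": 0.08, "y": 0.4, "z": -0.68, "ax": 0, "ay": 0, "az": 0, "hand": 30}]}}

```text
time: 14.2
eef_pos: [0.4464, 0.1288, 0.266]
eef_rot: [-179.9, -0.2, 0.2]
force: [1.1, -1.5, -1.1]
grip_width: 0.0436
finger_force: 17.9
```

{"name": "jog_arm", "arguments": {"deltas": [{"x": 0.02, "y": 0.22, "z": 0, "ax": 0, "ay": 0, "az": 0, "hand": 30}, {"x": 0.05, "y": 0.44, "z": 0, "ax": 0, "ay": 0, "az": 0, "hand": 30}, {"x": 0.07, "y": 0.66, "z": 0, "ax": 0, "ay": 0, "az": 0, "hand": 30}, {"x": 0.1, "y": 0.88, "z": 0, "ax": 0, "ay": 0, "az": 0, "hand": 30}, {"x": 0.1, "y": 1.0, "z": 0, "ax": 0, "ay": 0, "az": 0, "hand": 30}]}}

```text
time: 14.7
eef_pos: [0.4655, -0.0757, 0.2644]
eef_rot: [179.9, 0.0, -0.2]
force: [-0.0, 0.2, -1.2]
grip_width: 0.0436
finger_force: 17.9
```

{"name": "jog_arm", "arguments": {"deltas": [{"x": 0.02, "y": 0.22, "z": 0, "ax": 0, "ay": 0, "az": 0, "hand": 30}, {"x": 0.05, "y": 0.44, "z": 0, "ax": 0, "ay": 0, "az": 0, "hand": 30}, {"x": 0.07, "y": 0.66, "z": 0, "ax": 0, "ay": 0, "az": 0, "hand": 30}, {"x": 0.1, "y": 0.88, "z": 0, "ax": 0, "ay": 0, "az": 0, "hand": 30}, {"x": 0.1, "y": 1.0, "z": 0, "ax": 0, "ay": 0, "az": 0, "hand": 30}]}}

```text
time: 15.2
eef_pos: [0.4851, -0.2758, 0.2641]
eef_rot: [179.9, 0.0, -0.2]
force: [0.4, 0.7, -1.0]
grip_width: 0.0433
finger_force: 17.9
```

{"name": "jog_arm", "arguments": {"deltas": [{"x": 0, "y": 0.15, "z": 0, "ax": 0, "ay": 0, "az": 0, "hand": 30}, {"x": 0, "y": 0.3, "z": 0, "ax": 0, "ay": 0, "az": 0, "hand": 30}, {"x": 0, "y": 0.33, "z": 0, "ax": 0, "ay": 0, "az": 0, "hand": 30}, {"x": 0, "y": 0.33, "z": 0, "ax": 0, "ay": 0, "az": 0, "hand": 30}]}}

```text
time: 15.6
eef_pos: [0.485, -0.3387, 0.2639]
eef_rot: [-180.0, 0.1, -0.1]
force: [-0.4, 0.2, -1.2]
grip_width: 0.0438
finger_force: 17.9
```

Run:
```python
from h import *
s=observe(); print(s["eef_pos"].round(4),s["eef_rot"].round(2),s["grip_width"])
im,K,T=cam("wrist"); cv2.imwrite("pics/w7.png",im[:,:,::-1]);np.savez("w7",im=im,K=K,T=T)
```

```text
[ 0.485  -0.3387  0.2639] [-1.7997e+02  7.0000e-02 -1.3000e-01] 0.04375437476661674
```

View pics/w7.png

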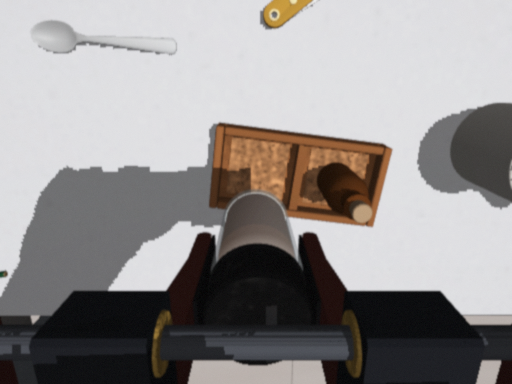

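The jar is held above the left bay (bay centre about (255,165)) with its foot edge at (254,195). The bottle stands in the right bay at (347,190). Lowering.

{"name": "jog_arm", "arguments": {"deltas": [{"x": 0.005, "y": 0, "z": 0.2, "ax": 0, "ay": 0, "az": 0, "hand": 30}, {"x": 0.005, "y": 0, "z": 0.4, "ax": 0, "ay": 0, "az": 0, "hand": 30}, {"x": 0.005, "y": 0, "z": 0.54, "ax": 0, "ay": 0, "az": 0, "hand": 30}, {"x": 0.005, "y": 0, "z": 0.58, "ax": 0, "ay": 0, "az": 0, "hand": 30}, {"x": 0.005, "y": 0, "z": 0.58, "ax": 0, "ay": 0, "az": 0, "hand": 30}]}}

```text
time: 16.15
eef_pos: [0.4867, -0.3363, 0.1479]
eef_rot: [-179.9, 0.1, 0.1]
force: [-0.0, 0.2, -0.8]
grip_width: 0.0435
finger_force: 17.9
```

{"name": "jog_arm", "arguments": {"deltas": [{"x": 0, "y": 0, "z": 0.02, "ax": 0, "ay": 0, "az": 0, "hand": 30}, {"x": 0, "y": 0, "z": 0.03, "ax": 0, "ay": 0, "az": 0, "hand": 30}, {"x": 0, "y": 0, "z": 0.03, "ax": 0, "ay": 0, "az": 0, "hand": 30}, {"x": 0, "y": 0, "z": 0.03, "ax": 0, "ay": 0, "az": 0, "hand": 30}]}}

```text
time: 16.55
eef_pos: [0.487, -0.3381, 0.1435]
eef_rot: [180.0, -0.1, -0.0]
force: [0.4, 0.4, -1.0]
grip_width: 0.0434
finger_force: 17.9
```

{"name": "jog_arm", "arguments": {"deltas": [{"x": 0, "y": 0, "z": 0.015, "ax": 0, "ay": 0, "az": 0, "hand": 30}, {"x": 0, "y": 0, "z": 0.03, "ax": 0, "ay": 0, "az": 0, "hand": 30}, {"x": 0, "y": 0, "z": 0.03, "ax": 0, "ay": 0, "az": 0, "hand": 30}, {"x": 0, "y": 0, "z": 0.03, "ax": 0, "ay": 0, "az": 0, "hand": 30}]}}

```text
time: 16.95
eef_pos: [0.4868, -0.3377, 0.1366]
eef_rot: [-180.0, -0.0, -0.0]
force: [0.6, 1.5, 0.6]
grip_width: 0.0435
finger_force: 18.0
```

{"name": "jog_arm", "arguments": {"deltas": [{"x": 0, "y": 0, "z": 0.005, "ax": 0, "ay": 0, "az": 0, "hand": 30}, {"x": 0, "y": 0, "z": 0.005, "ax": 0, "ay": 0, "az": 0, "hand": 58}, {"x": 0, "y": 0, "z": 0.005, "ax": 0, "ay": 0, "az": 0, "hand": 58}, {"x": 0, "y": 0, "z": 0.005, "ax": 0, "ay": 0, "az": 0, "hand": 58}, {"x": 0, "y": 0, "z": -0.05, "ax": 0, "ay": 0, "az": 0, "hand": 58}]}}

```text
time: 17.45
eef_pos: [0.4859, -0.3375, 0.1456]
eef_rot: [-179.9, 0.1, -0.0]
force: [0.3, 0.3, -0.1]
grip_width: 0.0584
finger_force: 0.0
```

{"name": "jog_arm", "arguments": {"deltas": [{"x": 0, "y": 0, "z": -0.2, "ax": 0, "ay": 0, "az": 0, "hand": 58}, {"x": 0, "y": 0, "z": -0.45, "ax": 0, "ay": 0, "az": 0, "hand": 58}, {"x": 0, "y": 0, "z": -0.6, "ax": 0, "ay": 0, "az": 0, "hand": 70}, {"x": 0, "y": -0.2, "z": -0.6, "ax": 0, "ay": 0, "az": 0, "hand": 87}, {"x": 0, "y": -0.4, "z": -0.6, "ax": 0, "ay": 0, "az": 0, "hand": 87}]}}

```text
time: 17.95
eef_pos: [0.4868, -0.2581, 0.2687]
eef_rot: [179.9, -0.2, -0.2]
force: [0.8, 0.2, -1.0]
grip_width: 0.0788
finger_force: 0.0
```

Run:
```python
from h import *
s=observe(); print(s["eef_pos"].round(4),s["eef_rot"].round(2),s["grip_width"])
im,K,T=cam("wrist"); cv2.imwrite("pics/w8.png",im[:,:,::-1])
```

```text
[ 0.4868 -0.2581  0.2687] [ 1.799e+02 -1.700e-01 -1.700e-01] 0.07877730810372109
```

View pics/w8.png

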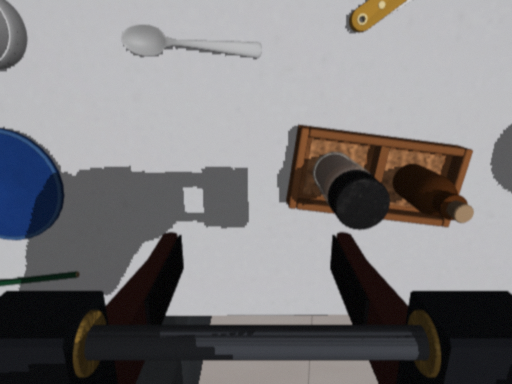

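Both stand upright in their bays: jar foot at about (335,170), bottle at (425,185). On to the lime.

{"name": "jog_arm", "arguments": {"deltas": [{"x": 0.04, "y": -0.24, "z": 0, "ax": 0, "ay": 0, "az": 0, "hand": 80}, {"x": 0.08, "y": -0.48, "z": 0.05, "ax": 0, "ay": 0, "az": 0, "hand": 80}, {"x": 0.12, "y": -0.72, "z": 0.1, "ax": 0, "ay": 0, "az": 0, "hand": 80}, {"x": 0.16, "y": -0.95, "z": 0.15, "ax": 0, "ay": 0, "az": 0, "hand": 80}, {"x": 0.16, "y": -1.0, "z": 0.2, "ax": 0, "ay": 0, "az": 0, "hand": 80}]}}

```text
time: 18.5
eef_pos: [0.5197, -0.0519, 0.2272]
eef_rot: [-179.9, -0.1, 0.4]
force: [-0.4, -0.0, 0.6]
grip_width: 0.0799
finger_force: 0.0
```

{"name": "jog_arm", "arguments": {"deltas": [{"x": 0, "y": -0.24, "z": 0, "ax": 0, "ay": 0, "az": 0, "hand": 80}, {"x": 0, "y": -0.48, "z": 0, "ax": 0, "ay": 0, "az": 0, "hand": 80}, {"x": 0, "y": -0.72, "z": 0, "ax": 0, "ay": 0, "az": 0, "hand": 80}, {"x": 0, "y": -0.95, "z": 0, "ax": 0, "ay": 0, "az": 0, "hand": 80}, {"x": 0, "y": -1.0, "z": 0, "ax": 0, "ay": 0, "az": 0, "hand": 80}]}}

```text
time: 19.0
eef_pos: [0.5183, 0.1475, 0.2273]
eef_rot: [-179.9, -0.0, 0.4]
force: [0.0, -0.4, -0.3]
grip_width: 0.0799
finger_force: 0.0
```

{"name": "jog_arm", "arguments": {"deltas": [{"x": 0, "y": -0.2, "z": 0, "ax": 0, "ay": 0, "az": 0, "hand": 80}, {"x": 0, "y": -0.31, "z": 0.1, "ax": 0, "ay": 0, "az": 0, "hand": 80}, {"x": 0, "y": -0.31, "z": 0.3, "ax": 0, "ay": 0, "az": 0, "hand": 80}, {"x": 0, "y": -0.31, "z": 0.3, "ax": 0, "ay": 0, "az": 0, "hand": 80}]}}

```text
time: 19.4
eef_pos: [0.5168, 0.2023, 0.1628]
eef_rot: [179.8, 0.4, 0.0]
force: [-2.1, -1.0, 0.1]
grip_width: 0.0799
finger_force: 0.0
```

{"name": "jog_arm", "arguments": {"deltas": [{"x": 0.005, "y": -0.01, "z": 0.15, "ax": 0, "ay": 0, "az": 0, "hand": 80}, {"x": 0.005, "y": -0.01, "z": 0.3, "ax": 0, "ay": 0, "az": 0, "hand": 80}, {"x": 0.005, "y": -0.01, "z": 0.4, "ax": 0, "ay": 0, "az": 0, "hand": 80}, {"x": 0.005, "y": -0.01, "z": 0.4, "ax": 0, "ay": 0, "az": 0, "hand": 80}, {"x": 0.005, "y": -0.01, "z": 0.4, "ax": 0, "ay": 0, "az": 0, "hand": 80}]}}

```text
time: 19.9
eef_pos: [0.5207, 0.2052, 0.0879]
eef_rot: [180.0, -0.0, -0.1]
force: [0.5, 0.7, 0.5]
grip_width: 0.0801
finger_force: 0.0
```

{"name": "jog_arm", "arguments": {"deltas": [{"x": 0, "y": 0, "z": 0.015, "ax": 0, "ay": 0, "az": 0, "hand": 35}, {"x": 0, "y": 0, "z": 0.015, "ax": 0, "ay": 0, "az": 0, "hand": 35}, {"x": 0, "y": 0, "z": 0.015, "ax": 0, "ay": 0, "az": 0, "hand": 35}, {"x": 0, "y": 0, "z": 0.015, "ax": 0, "ay": 0, "az": 0, "hand": 35}, {"x": 0, "y": 0, "z": 0.015, "ax": 0, "ay": 0, "az": 0, "hand": 35}], "squeeze": 10}}

```text
time: 20.4
eef_pos: [0.52, 0.2063, 0.084]
eef_rot: [-180.0, -0.0, -0.0]
force: [0.2, -0.4, 2.9]
grip_width: 0.0459
finger_force: 10.0
```

{"name": "jog_arm", "arguments": {"deltas": [{"x": 0, "y": 0, "z": 0, "ax": 0, "ay": 0, "az": 0, "hand": 35}, {"x": 0, "y": 0, "z": 0, "ax": 0, "ay": 0, "az": 0, "hand": 35}, {"x": 0, "y": 0, "z": 0, "ax": 0, "ay": 0, "az": 0, "hand": 35}, {"x": 0, "y": 0, "z": -0.1, "ax": 0, "ay": 0, "az": 0, "hand": 35}, {"x": 0, "y": 0, "z": -0.25, "ax": 0, "ay": 0, "az": 0, "hand": 35}]}}

```text
time: 20.9
eef_pos: [0.5185, 0.2055, 0.1323]
eef_rot: [179.9, 0.2, 0.0]
force: [0.1, -0.2, -1.1]
grip_width: 0.0463
finger_force: 10.0
```

{"name": "jog_arm", "arguments": {"deltas": [{"x": -0.06, "y": 0.2, "z": -0.1, "ax": 0, "ay": 0, "az": 0, "hand": 35}, {"x": -0.12, "y": 0.43, "z": -0.15, "ax": 0, "ay": 0, "az": 0, "hand": 35}, {"x": -0.18, "y": 0.66, "z": -0.15, "ax": 0, "ay": 0, "az": 0, "hand": 35}, {"x": -0.23, "y": 0.88, "z": -0.15, "ax": 0, "ay": 0, "az": 0, "hand": 35}, {"x": -0.23, "y": 1.0, "z": -0.15, "ax": 0, "ay": 0, "az": 0, "hand": 35}]}}

```text
time: 21.4
eef_pos: [0.4718, 0.0023, 0.1634]
eef_rot: [179.9, 0.1, -0.2]
force: [0.9, 0.5, -0.1]
grip_width: 0.0459
finger_force: 10.0
```

{"name": "jog_arm", "arguments": {"deltas": [{"x": 0, "y": 0.02, "z": 0.05, "ax": 0, "ay": 0, "az": 0, "hand": 35}, {"x": 0, "y": 0.02, "z": 0.2, "ax": 0, "ay": 0, "az": 0, "hand": 35}, {"x": 0, "y": 0.02, "z": 0.28, "ax": 0, "ay": 0, "az": 0, "hand": 35}, {"x": 0, "y": 0.02, "z": 0.28, "ax": 0, "ay": 0, "az": 0, "hand": 35}, {"x": 0, "y": 0.02, "z": 0.28, "ax": 0, "ay": 0, "az": 0, "hand": 35}]}}

```text
time: 21.9
eef_pos: [0.4736, 0.0032, 0.1073]
eef_rot: [-180.0, 0.1, 0.1]
force: [-0.3, 0.1, 0.2]
grip_width: 0.0461
finger_force: 10.0
```

{"name": "jog_arm", "arguments": {"deltas": [{"x": 0, "y": 0.01, "z": 0.03, "ax": 0, "ay": 0, "az": 0, "hand": 35}, {"x": 0, "y": 0.01, "z": 0.06, "ax": 0, "ay": 0, "az": 0, "hand": 35}, {"x": 0, "y": 0.01, "z": 0.065, "ax": 0, "ay": 0, "az": 0, "hand": 35}, {"x": 0, "y": 0.01, "z": 0.065, "ax": 0, "ay": 0, "az": 0, "hand": 35}]}}

```text
time: 22.3
eef_pos: [0.4737, 0.0002, 0.0946]
eef_rot: [180.0, 0.0, -0.0]
force: [1.2, 0.8, -0.9]
grip_width: 0.0459
finger_force: 10.0
```

{"name": "jog_arm", "arguments": {"deltas": [{"x": 0, "y": 0, "z": 0.01, "ax": 0, "ay": 0, "az": 0, "hand": 35}, {"x": 0, "y": 0, "z": 0.01, "ax": 0, "ay": 0, "az": 0, "hand": 60}, {"x": 0, "y": 0, "z": 0.01, "ax": 0, "ay": 0, "az": 0, "hand": 60}, {"x": 0, "y": 0, "z": 0.01, "ax": 0, "ay": 0, "az": 0, "hand": 60}, {"x": 0, "y": 0, "z": 0, "ax": 0, "ay": 0, "az": 0, "hand": 60}]}}

```text
time: 22.8
eef_pos: [0.4737, 0.0001, 0.0946]
eef_rot: [180.0, 0.0, -0.0]
force: [-0.2, 0.9, 1.0]
grip_width: 0.0604
finger_force: 0.0
```

{"name": "jog_arm", "arguments": {"deltas": [{"x": 0, "y": 0, "z": -0.15, "ax": 0, "ay": 0, "az": 0, "hand": 70}, {"x": 0, "y": 0, "z": -0.4, "ax": 0, "ay": 0, "az": 0, "hand": 70}, {"x": -0.1, "y": 0, "z": -0.65, "ax": 0, "ay": 0, "az": 0, "hand": 70}, {"x": -0.2, "y": 0, "z": -0.8, "ax": 0, "ay": 0, "az": 0, "hand": 70}, {"x": -0.2, "y": 0, "z": -0.8, "ax": 0, "ay": 0, "az": 0, "hand": 70}]}}

```text
time: 23.3
eef_pos: [0.4336, 0.0003, 0.2589]
eef_rot: [180.0, -0.4, -0.0]
force: [0.5, -0.4, 0.1]
grip_width: 0.07
finger_force: 0.0
```

Run:
```python
from h import *
im,K,T=cam("wrist"); 
c,a,b,cn=blob(im,(30,80,20),(85,255,255),(100,20,400,300)); print("lime",c,a,b,plane(K,T,c,.0285))
c,a,b,cn=blob(im,(90,120,30),(130,255,255),(100,20,420,300)); e=cv2.fitEllipse(cv2.convexHull(cn)); print("blue",e,plane(K,T,e[0],.014))
t,_,_=cam("top")
cv2.imwrite("pics/end.png",np.vstack([cv2.resize(im[:,:,::-1],(400,300)),cv2.resize(t[140:262,90:390,::-1],(750,300),interpolation=cv2.INTER_CUBIC)[:, :400]]) if 0 else np.vstack([cv2.copyMakeBorder(cv2.resize(im[:,:,::-1],(380,285)),0,0,0,370,cv2.BORDER_CONSTANT),cv2.resize(t[140:262,90:390,::-1],(750,305),interpolation=cv2.INTER_CUBIC)]))
```

```text
lime [256.17155266 136.78393051] 1842 [231 114  51  47] [ 0.4738 -0.0006  0.0285]
blue ((254.6223602294922, 132.12709045410156), (124.09280395507812, 124.55105590820312), 117.63345336914062) [0.4762 0.0009 0.014 ]
```

View pics/end.png

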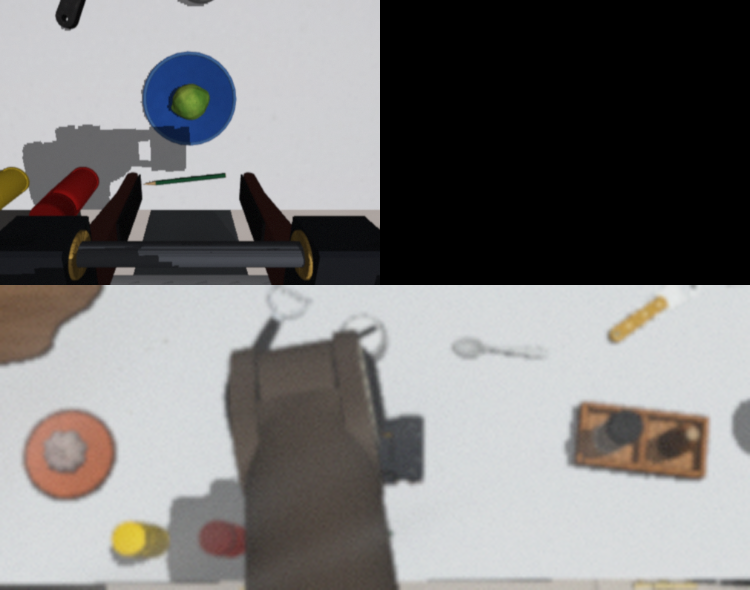

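The lime sits in the blue dish within 3 mm of its centre, and the garlic is in the terracotta dish at (67,450) in the lower panel. The jar (620,428) and bottle (680,440) stand in the tray. The spoon is unmoved, and the arm touches nothing.

```bash
python3 -c "
from cell import env
print(env.finish_job())"
```

```text
the job is handed in; nothing more can be done
None
```

I handed the job in at about 23 s with all four things placed: jar and bottle upright in separate tray bays, lime in the blue dish, garlic in the terracotta dish. The teaspoon, timer and mug were not touched. The hand-in returned no verdict, so placement is judged from the camera views only.

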